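# Release the white lens from its ratchet steady

### The job

Two turntables on the lens-bay counter each have a ratchet bar steadying the item on it. At the one with the white lens, lift the blue pawl by its ball knob until it stands nearly upright and stays there, then draw the toothed bar back by its orange handle at least 55 mm, away from the lens, and let go. Leave the lens standing where it is and leave the black mug's bar where it is.

Things in the scene. Friction and masses are not known exactly. Their poses are not given: they have to be found in the camera images.
- lens_pawl_knob (a point): Centre of the blue ball (20 mm across) at the free end of the pawl on the white lens's rail block. Pawl down: centre 68 mm above the counter, 12 mm wide lever and 41 mm high teeth below it, point x along the bar to the lens, z up (frame turns with the pawl). Lifting swings it up and towards the orange handle, 68 mm from the hinge, 66 degrees to a stop, ball then 113 mm up, nearly over the hinge.
- lens_pawl_hinge (a point): Fixed point on that pawl's hinge axis, mid-width, 46 mm above the counter; the level axis is this point's y, x points along the bar to the lens. With the pawl down the ball centre is 64 mm along x and 22 mm higher. The hinge is stiff (about 1.5 N at the ball): the pawl stays where it is left. Down, its nose blocks the teeth; 15 degrees of lift clears them. Block cheeks reach 55 mm high.
- lens_bar_handle (a point): Centre of the orange upright round handle (20 mm across, 45 to 77 mm above the counter, centre 61 mm) at the near end of the white lens's toothed bar (20 mm wide, top 34 mm high). x points along the bar to the lens: draw it along -x, straight; z up. About 2 N of friction; slides out 80 mm from home to a stop, starts 0 to 3 mm out, cannot leave the block. At the start about 80 mm from the hinge.
- white_lens_mid (a point): Centre, half-way up, of the loose white lens (74 mm across, 96 mm tall, black rubber rings, glass face up) on an 18 mm high aluminium turntable, 140 mm across with knurled edge. A black pad on the bar's far end stands within 5 mm of it.
- mug_bar_handle (a point): Centre of the orange handle of the other, identical rail block, whose bar steadies a black ceramic mug (74 mm across, 100 mm tall) on its own turntable. Not to be used.
Things that resemble listed ones, but are neither listed nor needed, are in the scene too. Leave any green or red look-alike of the part that bears white_lens_mid alone.

How it is judged:
By the outcome, as a careful person would: the job done as asked, in the order asked, and still so for the second after the job is handed in, with the robot touching nothing.
It also fails if it takes over 42 s, if anything falls off the work surface, if the arm or the gripper's body presses on something with over 40 N, if the wrist force passes 120 N, or if a joint passes its speed limit or range.

### The arm

A 6-joint arm with a two-finger parallel gripper is mounted at the origin on the work surface. World frame = base frame: x ahead of the robot, y to its left, z up, the work surface at z = 0. Lengths are in m, angles in rad, forces in N, time in s.
With the tool pointing down it reaches from about 0.425 to 1.125 m from the base axis. Payload 14.9 kg.
Tool frame: the origin (TCP) lies on the centre line of the jaws, within the pads' length; the fingertips stand 22 mm ahead of it and the grasp point (between the pads) lies 3 mm ahead of it; z points along the fingers, y is the direction in which the jaws open and shut (so a half turn about z gives the same grasp; the last joint's range is limited). The gripper opens to 91 mm and grips with 3 to 60 N. Pads are 32 mm wide; open, the fingers measure 118 mm over their backs; the gripper's body (76 mm by 178 mm) begins 60 mm behind the grasp point.
Start: joints at [-1.143, 0.379, 1.734, -0, 1.028, -0.033], TCP at [0.311, -0.627, 0.236] pointing down, gripper open.
Joint ranges: [-2.77, 2.77], [-0.74, 2.19], [0, 2.66], [-1.06, 4.2], [0.31, 2.87], [-3.08, 3.08]. Speed limits (rad/s): [1.89, 1.89, 2.39, 3.14, 3.14, 3.14].

### API

Orientations are given as a unit quaternion [x, y, z, w].
In Python, from bench import manip gives the robot as it stands.
- The arm moves only by the tool jog_arm, never from a script. Its argument "plan" is a list of rows, each a list of 3 entries, a list of its own where there are three numbers: the shift along the tool's x, y, z as a fraction of full scale, then the turn about the tool's z as a fraction of full scale, then the opening in per cent of the stroke, from 0 (shut) to 100 (fully open). A call has 1 to 10 rows; each row is the pose to reach, as a shift and turn from the pose commanded when the call began, along the tool's axes at that moment, turning the shorter way round; what a row does not reach only later rows make up. Full scale, the value 1, is 0.5 m for a shift and 180 degrees for a turn. A row lasts 1/10 s, in which the tool goes at most 50 mm and 8.59 degrees, less where a joint would pass 70% of its speed; a pose out of reach is approached as far as the arm can. A call with a number of a shift or a turn outside -1 to 1 is refused whole. A call with a gripper value outside its range is refused whole. The fingers move at their own pace and stop on an object; "grip_force" is the grip in N (left out, the last holds). Time passes only in rows, so rows that repeat a pose let the fingers close. It gives the time, the measured TCP pose, the force and the opening at its end, in the units of the state.
- manip.read_state(): the state, without advancing time (a new reading comes with each control period).
- manip.get_image(name): name is "side" or "top"; returns (picture, depth): 400x640x3 uint8, red, green, blue; 400x640 float32, m along the optical axis (not along the pixel's ray), 0 where there is no reading.
- manip.camera_info(name): a dict with "K" (3x3 intrinsics, pixels), "origin" and "rotation" of the camera in the world. Camera axes: x right, y down, z forward; pixel columns grow to the right and rows downward; lengths in m; the calibration is good to about 2 mm. A picture is of the moment at which its call begins. camera_info takes no time and is no camera call.
- manip.sign_off(): hands the job in, once; it reports no verdict.
The state is a dict: "clock": time; "joint_pos": joint angles; "joint_velocities": joint speeds; "joint_torque": joint torques, N m; "eef_pos": TCP position; "orientation": TCP orientation; "wrist_force": force on the tool from outside, world axes, zero at the start; "wrist_torque": the same for the moment, N m; "grip_width": finger opening in m.
Only numpy, scipy, OpenCV 4.12 (cv2) and the standard library are available. Lean on these libraries where they do the work, as an engineer would, in place of code of your own. Each camera call takes 0.05 s, during which the arm holds its last target.

## Working session

There is one attempt and no reset: what is moved stays moved. The work goes in short steps, Python scripts to look and compute and a tool call to move; the robot and the scene stay as the last step left them, time stands still between calls to the robot, and variables do not carry over. Pictures are saved under pics/ and viewed, and the job is handed in when it is done.

Besides the shell and the picture viewer there is one more tool, called as a command line: name --argument value ..., lists and objects as JSON in quotes. jog_arm: Moves the arm, as the interface text tells. Its arguments: {"type":"object","properties":{"plan":{"type":"array"},"grip_force":{"type":"number"}},"required":["plan"]}

```bash
mkdir -p pics; python3 - <<'E'
from bench import manip
import cv2, numpy as np
print(manip.read_state())
for n in("side","top"):
    im,d=manip.get_image(n); cv2.imwrite(f"pics/{n}0.png",im[:,:,::-1]); np.savez(f"{n}0.npz",im=im,d=d)
    print(n,manip.camera_info(n))
E
```

```text
{'clock': 0.0, 'joint_pos': array([-1.14332142e+00,  3.79430884e-01,  1.73476825e+00,  2.96344036e-05,
        1.02848640e+00, -3.32943058e-02]), 'joint_velocities': array([ 0.00026299, -0.00065423, -0.00086414,  0.0005016 ,  0.00167455,
        0.00173414]), 'joint_torque': array([ 2.49850040e-03, -7.63721609e+01, -4.34370160e+01,  6.52099214e-02,
        4.24535258e-02, -3.54811493e-05]), 'eef_pos': array([ 0.31109886, -0.62666341,  0.23527883]), 'orientation': array([ 9.73580243e-01,  2.28344501e-01, -9.45613172e-05, -5.38348546e-04]), 'wrist_force': array([-0.75150931, -0.8691356 , -0.30344357]), 'wrist_torque': array([-0.04620536,  0.00473362,  0.00808261]), 'grip_width': 0.09108711318136901}
side {'K': array([[481.97580915,   0.        , 326.50431492],
       [  0.        , 481.97580915, 204.64312541],
       [  0.        ,   0.        ,   1.        ]]), 'origin': array([0.01308302, 0.76063095, 0.71645559]), 'rotation': array([-0.33483316,  0.81994393, -0.4333887 ,  0.16659216])}
top {'K': array([[374.17920237,   0.        , 314.40919613],
       [  0.        , 374.17920237, 194.20537337],
       [  0.        ,   0.        ,   1.        ]]), 'origin': array([0.40035547, 0.07501897, 1.07280008]), 'rotation': array([-0.70057384,  0.7047346 , -0.08128128,  0.0770636 ])}
```

View pics/side0.png

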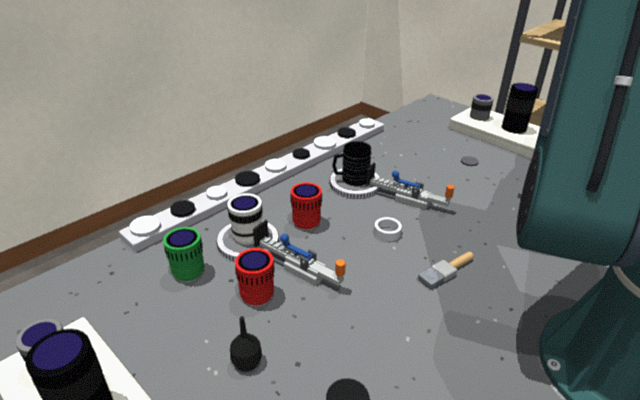

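View pics/top0.png

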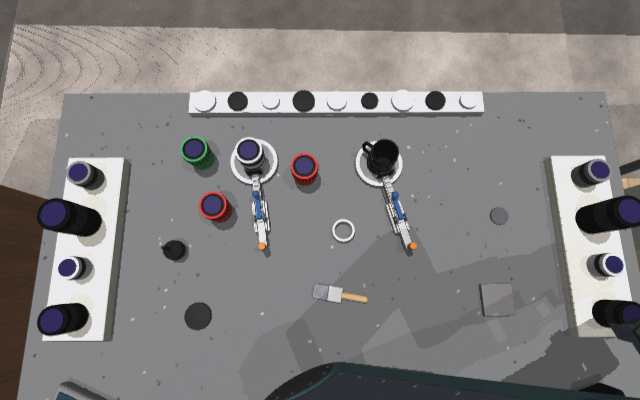

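The side view has the white lens at (245,215), with its blue pawl at (297,248) and orange handle at (340,268). In the top view they are at (249,153), about (257,208) and (262,246). The mug's bar is the right one, with its handle at (413,246). Red lenses flank the white-lens bar.

```bash
cat > h.py <<'E'
import numpy as np, cv2
from scipy.spatial.transform import Rotation as R
from bench import manip
def cam(n):
    c=manip.camera_info(n); return c["K"],c["origin"],R.from_quat(c["rotation"]).as_matrix()
def ray(n,uv):
    K,o,r=cam(n); d=r@np.linalg.inv(K)@np.array([uv[0],uv[1],1.]); return o,d
def plane(n,uv,z):
    o,d=ray(n,uv); return o+d*(z-o[2])/d[2]
def tri(a,b):
    (o1,d1),(o2,d2)=ray("side",a),ray("top",b)
    s=np.linalg.lstsq(np.c_[d1,-d2],o2-o1,rcond=None)[0]
    p,q=o1+d1*s[0],o2+d2*s[1]; return (p+q)/2,np.linalg.norm(p-q)
def proj(n,P):
    K,o,r=cam(n); p=K@(r.T@(np.asarray(P)-o)); return p[:2]/p[2]
def deproj(n,uv,d):
    K,o,r=cam(n); uv=np.atleast_2d(uv); return o+(np.c_[uv,np.ones(len(uv))]@np.linalg.inv(K).T*d[:,None])@r.T
def blobs(n,im,d,lo,hi,amin=8):
    h=cv2.cvtColor(im,cv2.COLOR_RGB2HSV); m=cv2.inRange(h,lo,hi)
    k,l,s,c=cv2.connectedComponentsWithStats(m)
    out=[]
    for i in range(1,k):
        if s[i,4]<amin: continue
        v,u=np.where(l==i); dd=d[v,u]; ok=dd>0
        P=deproj(n,np.c_[u,v][ok],dd[ok]) if ok.any() else np.zeros((1,3))
        out.append((c[i],s[i],P))
    return out
E
python3 - <<'E'
from h import *
for n in("side","top"):
    f=np.load(f"{n}0.npz"); im,d=f["im"],f["d"]
    for nm,lo,hi in(("blue",(100,120,60),(118,255,255)),("orange",(5,170,120),(18,255,255))):
        for c,s,P in blobs(n,im,d,lo,hi): print(n,nm,c.round(1),s,np.median(P,0).round(3),P[P[:,2].argmax()].round(3))
    x0,y0=(215,185) if n=="side" else (225,135)
    cr=im[y0:y0+120,x0:x0+150]; cv2.imwrite(f"pics/{n}0z.png",cv2.resize(cr[:,:,::-1],None,fx=5,fy=5,interpolation=cv2.INTER_CUBIC))
E
```

```text
side blue [403.8 180.2] [392 171  29  17 126] [ 0.603 -0.153  0.056] [ 0.623 -0.149  0.08 ]
side blue [294.6 247.2] [281 234  32  25 209] [0.602 0.232 0.056] [0.631 0.239 0.08 ]
side orange [449.3 188.1] [446 185   8   9  37] [ 0.485 -0.184  0.076] [ 0.482 -0.183  0.08 ]
side orange [339.8 267. ] [336 260   9  16 114] [0.484 0.218 0.072] [0.485 0.223 0.08 ]
top blue [257.1 204.4] [253 191  10  29 123] [0.606 0.227 0.055] [0.634 0.227 0.079]
top blue [397.  205.2] [392 192  13  28 126] [ 0.599 -0.16   0.055] [ 0.629 -0.149  0.079]
top orange [412.7 245.4] [410 243   6   6  19] [ 0.488 -0.193  0.076] [ 0.491 -0.197  0.079]
```

View pics/side0z.png

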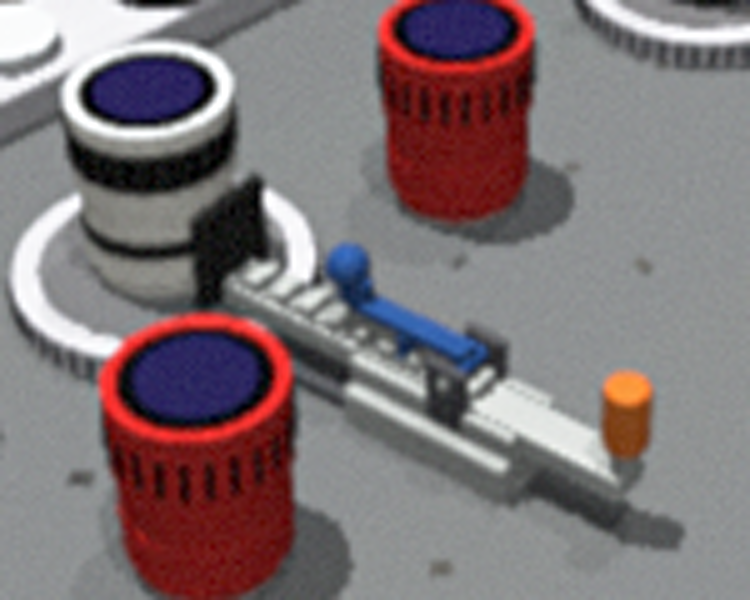

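View pics/top0z.png

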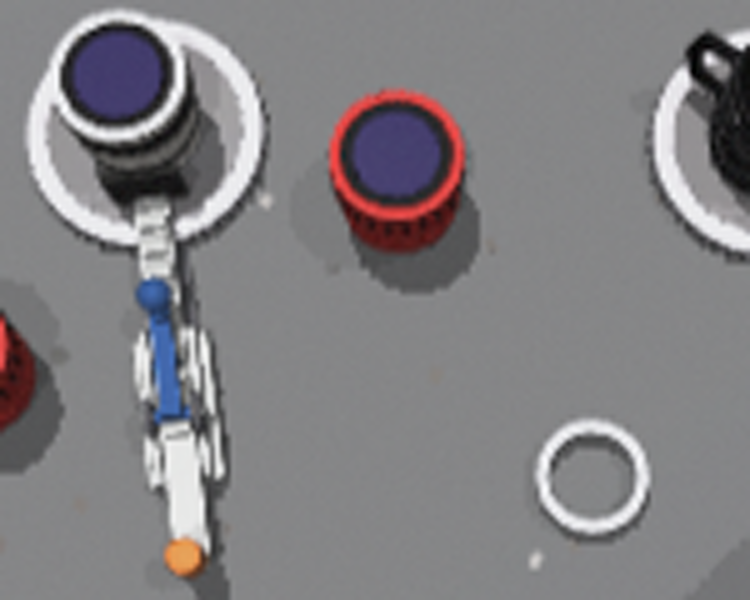

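In the zoomed crops, the ball is at side (284.6,238) and top (255.6,193.8). The centre of the handle's top face is at side (340.4,262.6) and top (262,246.4). A red lens stands in front of the turntable, about 8 cm from the bar.

```bash
python3 - <<'E'
from h import *
B=tri((284.3,237.6),(255.2,193.4)); H=tri((340,262.2),(261.6,246))
print(B,H, np.linalg.norm((B[0]-H[0])[:2]))
for n,b,h in(("side",(284.3,237.6),(340,262.2)),("top",(255.2,193.4),(261.6,246))): 
    pb,ph=plane(n,b,.068),plane(n,h,.077); v=(pb-ph)[:2]; print(n,pb,ph,np.linalg.norm(v),np.degrees(np.arctan2(v[1],v[0])))
# white turntable + red lens positions
f=np.load("top0.npz"); im,d=f["im"],f["d"]
h=cv2.cvtColor(im,cv2.COLOR_RGB2HSV); m=cv2.inRange(h,(0,150,100),(4,255,255))|cv2.inRange(h,(174,150,100),(180,255,255))
k,l,s,c=cv2.connectedComponentsWithStats(m)
for i in range(1,k):
    if s[i,4]>60:
        v,u=np.where(l==i); P=deproj("top",np.c_[u,v],d[v,u]); T=P[P[:,2]>.08]; print("red",T.min(0),T.max(0))
for p in((248.6,149.6),(254,161)): print(plane("top",p,.114),plane("top",p,.018))
st=manip.read_state(); print(R.from_quat(st["orientation"]).as_matrix())
E
```

```text
(array([0.63301488, 0.23138204, 0.06765797]), np.float64(0.0002677498067735609)) (array([0.48912625, 0.20991004, 0.07388598]), np.float64(0.0022845316074456483)) 0.1454819038258404
side [0.63282569 0.23170884 0.068     ] [0.48788061 0.21305691 0.077     ] 0.1461402421788428 7.33268066940996
top [0.63282406 0.23124617 0.068     ] [0.48789502 0.20884619 0.077     ] 0.14664987411017902 8.786018241409149
red [0.66807332 0.06080011 0.08529879] [0.73968445 0.1322009  0.09959752]
red [0.40035547 0.07501897 0.08696566] [0.6315763  0.37601361 1.07280008]
[0.74362347 0.24537225 0.114     ] [0.77799323 0.26242889 0.018     ]
[0.71133308 0.22986271 0.114     ] [0.74246976 0.24536646 0.018     ]
[[ 8.95705013e-01  4.44648606e-01 -3.82507350e-04]
 [ 4.44648768e-01 -8.95704580e-01  8.82499566e-04]
 [ 4.97886166e-05 -9.60540707e-04 -9.99999537e-01]]
```

```bash
cat >> h.py <<'E'
YAW=8.0; a=np.radians(YAW); AX=np.array([np.cos(a),np.sin(a),0])
BALL=np.array([.633,.2314,.068]); HINGE=BALL-.064*AX-[0,0,.022]; HAND=np.array([.4887,.2112,.061])
def frac(p,yaw=YAW):
    st=manip.read_state(); r=R.from_quat(st["orientation"]).as_matrix()
    y0=np.degrees(np.arctan2(r[1,0],r[0,0])); t=-((yaw-y0+180)%360-180)/180
    return (r.T@(np.asarray(p)-st["eef_pos"])/.5).round(4),round(t,4)
E
python3 - <<'E'
from h import *
p0=manip.read_state()["eef_pos"]; t=BALL+[0,0,.16]
print(frac(p0+(t-p0)*.5), frac(t))
E
```

```text
(array([ 0.6698, -0.6255,  0.008 ]), np.float64(0.1022)) (array([ 1.3397, -1.251 ,  0.016 ]), np.float64(0.1022))
```

jog_arm --plan '[[[0.67,-0.626,0.008],0.102,50],[[0.67,-0.626,0.008],0.102,50],[[0.67,-0.626,0.008],0.102,50],[[0.67,-0.626,0.008],0.102,50],[[0.67,-0.626,0.008],0.102,50],[[0.67,-0.626,0.008],0.102,50],[[0.67,-0.626,0.008],0.102,50],[[0.67,-0.626,0.008],0.102,50],[[0.67,-0.626,0.008],0.102,50],[[0.67,-0.626,0.008],0.102,50]]'

```text
clock: 1.1
eef_pos: [0.4728, -0.194, 0.2318]
orientation: [0.997, 0.072, -0.0, -0.0]
wrist_force: [0.5, -0.4, -1.0]
grip_width: 0.0454
```

```bash
python3 - <<'E'
from h import *
s=manip.read_state();print(s["eef_pos"],s["joint_pos"],s["clock"]); print(frac(BALL+[0,0,.12]))
E
```

```text
[ 0.47283668 -0.19395674  0.2317769 ] [-4.35100131e-01  8.43118896e-02  2.11469058e+00  5.80104662e-04
  9.43093726e-01  9.91743537e-01] 1.1
(array([ 0.4388, -0.7961,  0.088 ]), np.float64(0.0013))
```

jog_arm --plan '[[[0.439,-0.796,0.02],0.0,50],[[0.439,-0.796,0.02],0.0,50],[[0.439,-0.796,0.02],0.0,50],[[0.439,-0.796,0.02],0.0,50],[[0.439,-0.796,0.02],0.0,50],[[0.439,-0.796,0.02],0.0,50],[[0.439,-0.796,0.02],0.0,50],[[0.439,-0.796,0.02],0.0,50],[[0.439,-0.796,0.02],0.0,50],[[0.439,-0.796,0.02],0.0,50]]'

```text
clock: 2.1
eef_pos: [0.6352, 0.2309, 0.2215]
orientation: [0.997, 0.072, 0.0, -0.0]
wrist_force: [-0.8, -0.5, -0.0]
grip_width: 0.0457
```

jog_arm --plan '[[[0,0,0],0,50],[[0,0,0],0,50]]'

```text
clock: 2.3
eef_pos: [0.6334, 0.2259, 0.2216]
orientation: [0.998, 0.07, -0.0, 0.0]
wrist_force: [0.5, -1.1, 0.3]
grip_width: 0.0454
```

```bash
python3 - <<'E'
from h import *
s=manip.read_state();print(s["eef_pos"],s["joint_pos"],s["clock"]); print(frac(BALL+[0,0,.05]),frac(BALL+[0,0,.006]))
for n in("side","top"):
    im,d=manip.get_image(n); x0,y0=(195,125) if n=="side" else (200,110)
    cv2.imwrite(f"pics/{n}1z.png",cv2.resize(im[y0:y0+150,x0:x0+190,::-1],None,fx=4,fy=4,interpolation=cv2.INTER_CUBIC))
E
```

```text
[0.6334455  0.22590237 0.22155325] [ 3.07975460e-01  3.53413355e-01  1.79937941e+00 -2.07636281e-04
  9.89751048e-01  1.73899211e+00] 2.3
(array([ 0.0008, -0.0111,  0.2071]), np.float64(0.0001)) (array([ 0.0009, -0.0111,  0.2951]), np.float64(0.0001))
```

jog_arm --plan '[[[0.001,-0.011,0.09],0,50],[[0.001,-0.011,0.16],0,50],[[0.001,-0.011,0.205],0,50],[[0.001,-0.011,0.205],0,50],[[0.001,-0.011,0.205],0,50]]'

```text
clock: 2.9
eef_pos: [0.6338, 0.2319, 0.1202]
orientation: [0.998, 0.07, 0.0, -0.0]
wrist_force: [0.1, -0.5, -0.4]
grip_width: 0.0454
```

```bash
python3 - <<'E'
from h import *
s=manip.read_state();print(s["eef_pos"],s["clock"]); print(frac(BALL+[0,0,.006]))
for n in("side","top"):
    im,d=manip.get_image(n); x0,y0=(195,125) if n=="side" else (170,110)
    cv2.imwrite(f"pics/{n}2z.png",cv2.resize(im[y0:y0+150,x0:x0+190,::-1],None,fx=4,fy=4,interpolation=cv2.INTER_CUBIC))
E
```

```text
[0.63379243 0.23188668 0.12018034] 2.9
(array([-0.0017,  0.0007,  0.0924]), np.float64(-0.0001))
```

View pics/side2z.png

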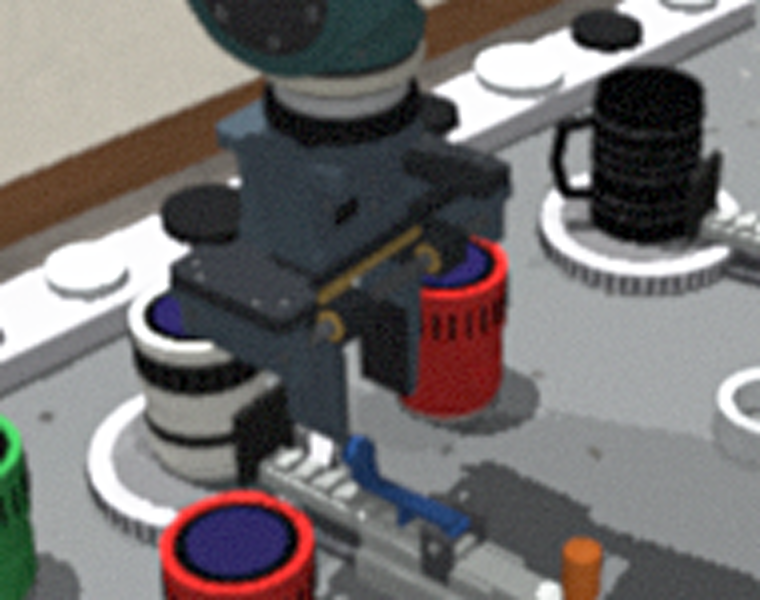

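View pics/top2z.png

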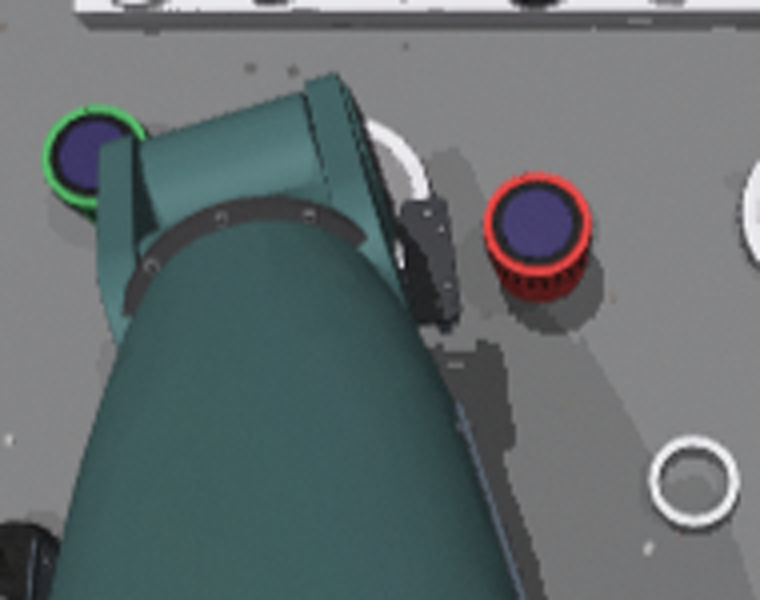

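The side view shows the open fingers straddling the bar above the ball at zoom (362,455). The body's long side runs across the bar, and both the white and red lenses are clear. I'll descend and grip.

jog_arm --plan '[[[-0.001,0,0.04],0,50],[[-0.002,0.001,0.08],0,50],[[-0.002,0.001,0.092],0,50],[[-0.002,0.001,0.092],0,50],[[-0.002,0.001,0.092],0,35],[[-0.002,0.001,0.092],0,10],[[-0.002,0.001,0.092],0,10],[[-0.002,0.001,0.092],0,10],[[-0.002,0.001,0.092],0,10],[[-0.002,0.001,0.092],0,10]]' --grip_force 10

```text
clock: 4.0
eef_pos: [0.6331, 0.2316, 0.074]
orientation: [0.998, 0.07, 0.0, 0.0]
wrist_force: [0.9, -4.8, 3.4]
grip_width: 0.0187
```

```bash
python3 - <<'E'
from h import *
s=manip.read_state();print(s["eef_pos"],s["clock"],s["wrist_force"],s["grip_width"])
r=R.from_quat(s["orientation"]).as_matrix()
th0=np.arctan2(22,64); L=np.hypot(.064,.022)
for dg in(8,16,24,32,40,48,56,62,65,66):
    t=th0+np.radians(dg); dx=L*np.cos(t)-.064; dz=L*np.sin(t)-.022
    print(dg,(r.T@(AX*dx+[0,0,dz])/.5).round(3))
E
```

```text
[0.6331413  0.23157763 0.0740344 ] 4.0 [ 0.8979444  -4.7571421   3.38805444] 0.018716492703404364
8 [-0.007  0.    -0.017]
16 [-0.017  0.    -0.034]
24 [-0.029 -0.    -0.048]
32 [-0.043 -0.    -0.061]
40 [-0.058 -0.    -0.072]
48 [-0.075 -0.    -0.081]
56 [-0.093 -0.    -0.087]
62 [-0.107 -0.    -0.09 ]
65 [-0.114 -0.    -0.091]
66 [-0.116 -0.    -0.091]
```

Gripped at 18.7 mm, which fits the 20 mm ball. I'll swing along the arc.

jog_arm --plan '[[[-0.007,0,-0.017],0,10],[[-0.017,0,-0.034],0,10],[[-0.029,0,-0.048],0,10],[[-0.043,0,-0.061],0,10],[[-0.043,0,-0.061],0,10]]'

```text
clock: 4.5
eef_pos: [0.6112, 0.2284, 0.105]
orientation: [0.998, 0.07, 0.0, 0.0]
wrist_force: [2.0, -6.1, 1.6]
grip_width: 0.019
```

```bash
python3 - <<'E'
from h import *
s=manip.read_state();print(s["eef_pos"],s["clock"],s["wrist_force"],s["grip_width"])
for n in("side",):
    im,d=manip.get_image(n); x0,y0=(195,125) if n=="side" else (170,110)
    cv2.imwrite(f"pics/{n}3z.png",cv2.resize(im[y0:y0+150,x0:x0+190,::-1],None,fx=4,fy=4,interpolation=cv2.INTER_CUBIC))
E
```

```text
[0.61124854 0.22844198 0.10495319] 4.5 [ 1.95043848 -6.05515116  1.60861055] 0.01901046177563883
```

View pics/side3z.png

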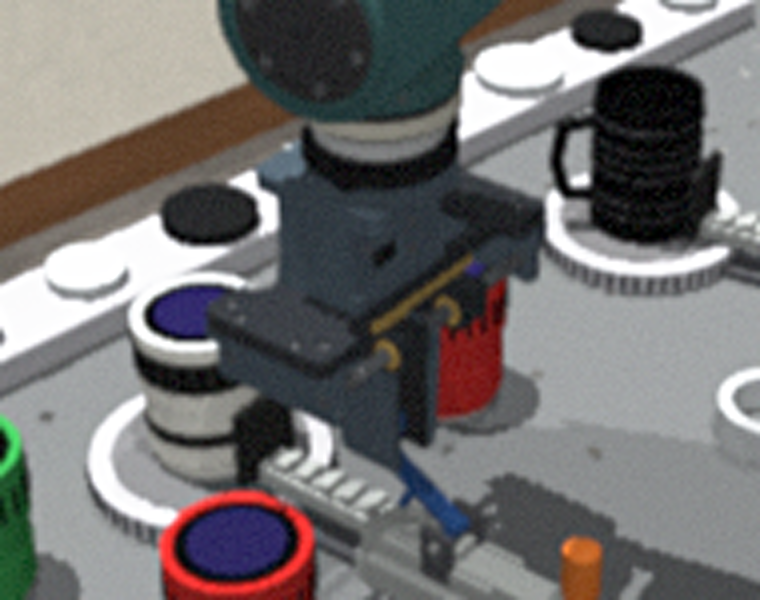

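The pawl is up about 32° between the fingers at zoom (430,480), and the bar and lens haven't moved. I'll continue, easing 1 mm towards −y to relieve the side load.

jog_arm --plan '[[[-0.015,0.001,-0.011],0,10],[[-0.032,0.002,-0.02],0,10],[[-0.05,0.002,-0.026],0,10],[[-0.064,0.002,-0.029],0,10],[[-0.071,0.002,-0.03],0,10],[[-0.071,0.002,-0.03],0,10],[[-0.071,0.002,-0.03],0,10]]'

```text
clock: 5.25
eef_pos: [0.5762, 0.2231, 0.1195]
orientation: [0.998, 0.07, 0.0, -0.0]
wrist_force: [1.0, -1.7, 8.1]
grip_width: 0.0188
```

```bash
python3 - <<'E'
from h import *
s=manip.read_state();print(s["eef_pos"],s["clock"],s["wrist_force"],s["grip_width"])
for n in("side",):
    im,d=manip.get_image(n); x0,y0=(195,125) if n=="side" else (170,110)
    cv2.imwrite(f"pics/{n}4z.png",cv2.resize(im[y0:y0+150,x0:x0+190,::-1],None,fx=4,fy=4,interpolation=cv2.INTER_CUBIC))
E
```

```text
[0.57621165 0.22308447 0.11954459] 5.25 [ 1.01333916 -1.66772403  8.13287505] 0.018842160595515384
```

View pics/side4z.png

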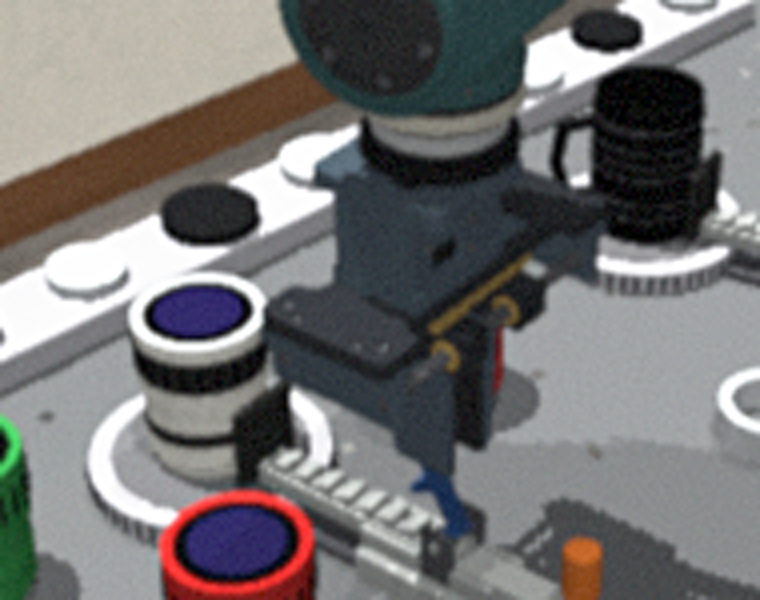

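The pawl stands steep at zoom (450,505) between the fingers. I'll release and rise straight up.

jog_arm --plan '[[[0,0,0],0,50],[[0,0,0],0,50],[[0,0,0],0,50],[[0,0,0],0,50],[[0,0,-0.06],0,50],[[0,0,-0.14],0,50],[[0,0,-0.18],0,50],[[0,0,-0.18],0,50],[[0,0,-0.18],0,50]]'

```text
clock: 6.2
eef_pos: [0.5761, 0.2229, 0.2086]
orientation: [0.998, 0.07, -0.0, 0.0]
wrist_force: [-0.2, 0.2, -0.1]
grip_width: 0.0457
```

```bash
python3 - <<'E'
from h import *
s=manip.read_state();print(s["eef_pos"],s["clock"],s["wrist_force"],s["grip_width"])
print(frac(HAND+[0,0,.14]))
for n in("side",):
    im,d=manip.get_image(n); x0,y0=(195,175)
    cv2.imwrite(f"pics/{n}5z.png",cv2.resize(im[y0:y0+120,x0:x0+160,::-1],None,fx=5,fy=5,interpolation=cv2.INTER_CUBIC))
    for nm,lo,hi in(("blue",(100,120,60),(118,255,255)),("orange",(5,170,120),(18,255,255))):
        for c,st,P in blobs(n,im,d,lo,hi): print(n,nm,c.round(1),st,np.median(P,0).round(3),P[P[:,2].argmax()].round(3))
E
```

```text
[0.57605396 0.22292431 0.20857203] 6.2 [-0.16880501  0.20344418 -0.13272238] 0.04570053662213305
(array([-0.1763, -0.0012,  0.0152]), np.float64(0.0002))
side blue [403.8 180.1] [393 171  28  17 119] [ 0.605 -0.155  0.056] [ 0.62  -0.145  0.08 ]
side blue [304.1 241.3] [298 227  15  33 202] [0.575 0.229 0.086] [0.578 0.226 0.123]
side orange [449.2 191.1] [446 185   8  13  75] [ 0.483 -0.184  0.067] [ 0.478 -0.185  0.08 ]
side orange [340.2 267.2] [336 260   9  16 122] [0.483 0.217 0.07 ] [0.486 0.218 0.079]
```

View pics/side5z.png

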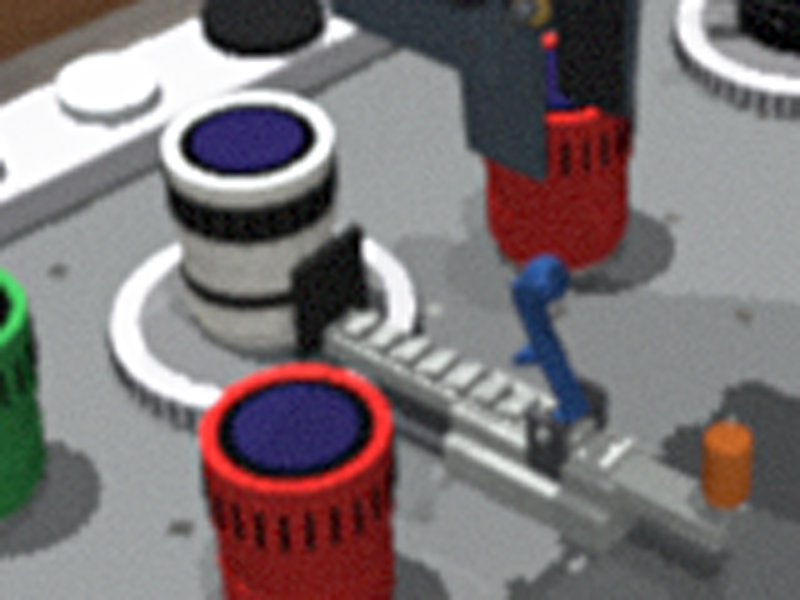

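The pawl stays up: its ball is at zoom (545,280) with the top at 123 mm. The handle at (728,465) and the lens haven't moved. Next, over the handle.

jog_arm --plan '[[[-0.09,-0.001,0],0,50],[[-0.176,-0.001,0],0,50],[[-0.176,-0.001,0.06],0,50],[[-0.176,-0.001,0.13],0,50],[[-0.176,-0.001,0.18],0,50],[[-0.176,-0.001,0.18],0,50],[[-0.176,-0.001,0.18],0,50]]'

```text
clock: 6.95
eef_pos: [0.4887, 0.211, 0.1184]
orientation: [0.998, 0.07, -0.001, 0.0]
wrist_force: [0.2, 0.0, 0.3]
grip_width: 0.0461
```

```bash
python3 - <<'E'
from h import *
s=manip.read_state();print(s["eef_pos"],s["clock"],s["wrist_force"],s["grip_width"])
print(frac(HAND+[0,0,.008]))
for n in("side",):
    im,d=manip.get_image(n); x0,y0=(225,155)
    cv2.imwrite(f"pics/{n}6z.png",cv2.resize(im[y0:y0+150,x0:x0+190,::-1],None,fx=4,fy=4,interpolation=cv2.INTER_CUBIC))
E
```

```text
[0.48865867 0.21104686 0.11842629] 6.95 [0.19763027 0.03492598 0.31540148] 0.04610359966971614
(array([ 0.0003, -0.0003,  0.0989]), np.float64(0.0002))
```

View pics/side6z.png

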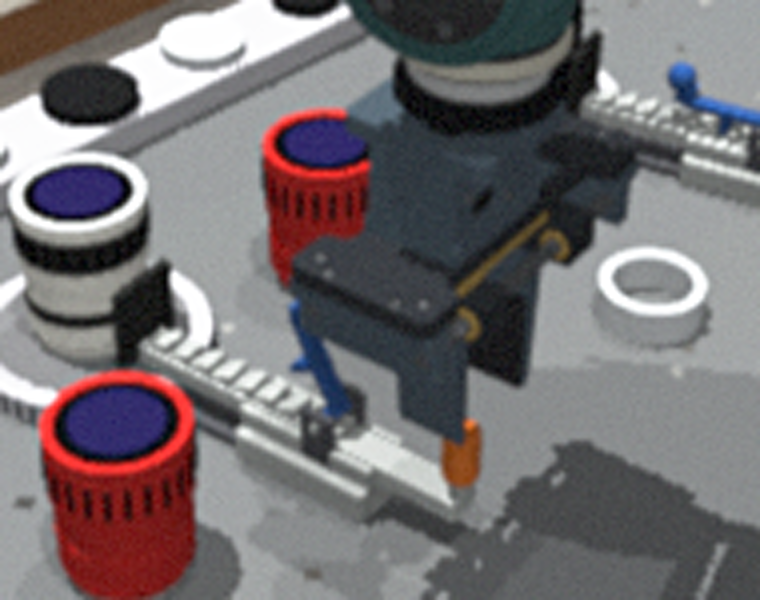

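The fingers straddle the handle at zoom (462,455), and the pawl at (325,360) is clear of the body. I'll descend and grip.

jog_arm --plan '[[[0,0,0.05],0,50],[[0,0,0.097],0,50],[[0,0,0.097],0,50],[[0,0,0.097],0,50],[[0,0,0.097],0,10],[[0,0,0.097],0,10],[[0,0,0.097],0,10],[[0,0,0.097],0,10],[[0,0,0.097],0,10],[[0,0,0.097],0,10]]' --grip_force 15

```text
clock: 8.0
eef_pos: [0.4895, 0.2107, 0.071]
orientation: [0.998, 0.07, 0.0, 0.0]
wrist_force: [1.7, -10.5, 7.9]
grip_width: 0.0197
```

jog_arm --plan '[[[0,0.002,0],0,10],[[-0.02,0.003,0],0,10],[[-0.045,0.003,0],0,10],[[-0.07,0.003,0],0,10],[[-0.07,0.003,0],0,10]]'

```text
clock: 8.5
eef_pos: [0.4541, 0.2052, 0.0711]
orientation: [0.998, 0.07, 0.0, -0.0]
wrist_force: [-1.4, 4.0, 3.9]
grip_width: 0.0194
```

```bash
python3 - <<'E'
from h import *
s=manip.read_state();print(s["eef_pos"],s["clock"],s["wrist_force"],s["grip_width"])
for n in("side",):
    im,d=manip.get_image(n); x0,y0=(225,155)
    cv2.imwrite(f"pics/{n}7z.png",cv2.resize(im[y0:y0+150,x0:x0+190,::-1],None,fx=4,fy=4,interpolation=cv2.INTER_CUBIC))
E
```

```text
[0.45409765 0.20521833 0.07109184] 8.5 [-1.43087594  4.00660704  3.88576932] 0.01942795925667609
```

View pics/side7z.png

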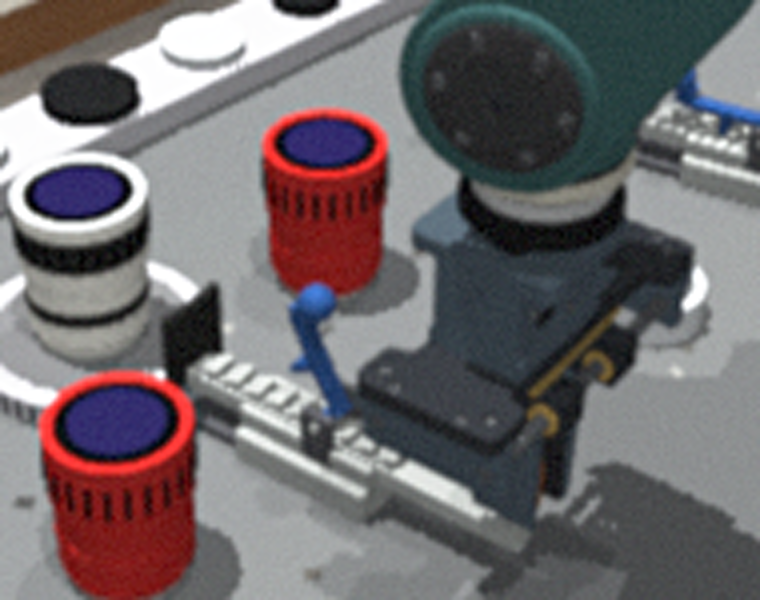

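The bar follows: the pad at zoom (190,330) has left the lens, and the pawl is still up. I'll draw the remaining ~32 mm.

jog_arm --plan '[[[-0.025,-0.001,0],0,10],[[-0.045,-0.001,0],0,10],[[-0.064,-0.001,0],0,10],[[-0.064,-0.001,0],0,10],[[-0.064,-0.001,0],0,10]]'

```text
clock: 9.05
eef_pos: [0.4223, 0.2007, 0.071]
orientation: [0.998, 0.07, 0.0, 0.0]
wrist_force: [-1.5, -2.5, 11.5]
grip_width: 0.0192
```

```bash
python3 - <<'E'
from h import *
s=manip.read_state();print(s["eef_pos"],s["clock"],s["wrist_force"],s["grip_width"],s["joint_pos"])
E
```

```text
[0.42227608 0.20073646 0.07096134] 9.05 [-1.51892929 -2.50882728 11.52207832] 0.01918630836566217 [ 3.93934886e-01  3.06929373e-01  2.24664637e+00 -1.37612747e-04
  5.87931979e-01  1.82429366e+00]
```

Total draw is about 67 mm. I'll release and rise straight up.

jog_arm --plan '[[[0,0,0],0,50],[[0,0,0],0,50],[[0,0,0],0,50],[[0,0,0],0,50],[[0,0,-0.06],0,50],[[0,0,-0.14],0,50],[[0,0,-0.22],0,50],[[0,0,-0.26],0,50],[[0,0,-0.26],0,50],[[0,0,-0.26],0,50]]'

```text
clock: 10.05
eef_pos: [0.4227, 0.2008, 0.2001]
orientation: [0.998, 0.07, 0.0, -0.0]
wrist_force: [-0.6, 0.6, 0.1]
grip_width: 0.0457
```

```bash
python3 - <<'E'
from h import *
s=manip.read_state();print(s["eef_pos"],s["clock"],s["wrist_force"],s["grip_width"])
for n in("side","top"):
    im,d=manip.get_image(n); x0,y0=(195,155) if n=="side" else (200,110)
    cv2.imwrite(f"pics/{n}8z.png",cv2.resize(im[y0:y0+150,x0:x0+200,::-1],None,fx=4,fy=4,interpolation=cv2.INTER_CUBIC))
    for nm,lo,hi in(("blue",(100,120,60),(118,255,255)),("orange",(5,170,120),(18,255,255))):
        for c,st,P in blobs(n,im,d,lo,hi): print(n,nm,c.round(1),st,np.median(P,0).round(3),P[P[:,2].argmax()].round(3))
E
```

```text
[0.4227247  0.20077358 0.20013514] 10.05 [-0.61321653  0.61154862  0.11348142] 0.04572415049994348
side blue [418.4 185.1] [417 184   4   3  11] [ 0.564 -0.169  0.053] [0.395 0.121 0.262]
side blue [304.1 240.6] [298 226  15  33 195] [0.575 0.229 0.089] [0.58  0.226 0.125]
side orange [449.2 190.9] [446 185   8  13  77] [ 0.483 -0.184  0.067] [ 0.478 -0.189  0.082]
side orange [368.8 281.5] [365 274   9  17 129] [0.417 0.208 0.071] [0.424 0.206 0.08 ]
top blue [397.  205.2] [392 192  13  28 127] [ 0.598 -0.16   0.055] [ 0.626 -0.151  0.08 ]
top blue [256.7 212.3] [252 205  11  15  78] [0.574 0.222 0.108] [0.576 0.224 0.125]
```

View pics/side8z.png

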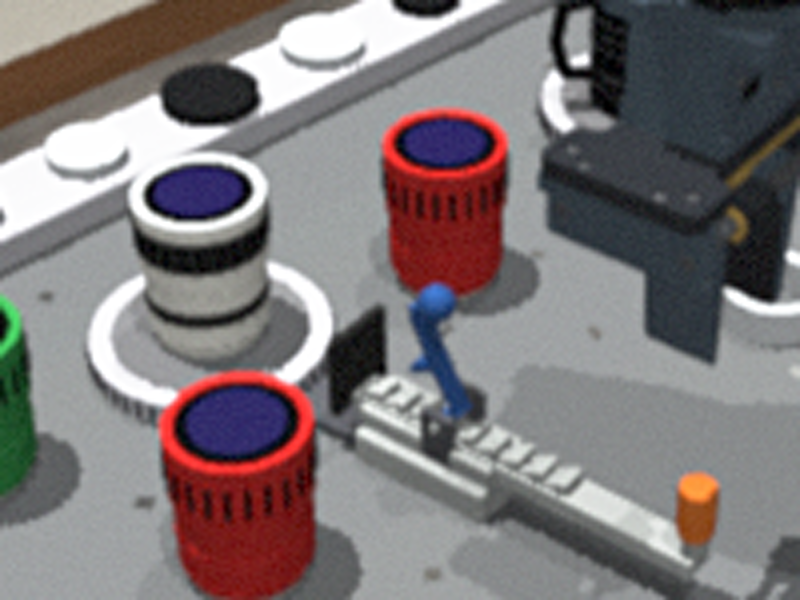

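The bar is drawn about 67 mm (handle x went from 0.484 to 0.417, at zoom (697,510)). The pawl is upright at (437,300), the lens is standing in place at (200,260), and the mug's handle pixel hasn't changed. I'm handing in.

```bash
python3 -c "
from bench import manip
print(manip.sign_off())"
```

```text
the job is handed in; nothing more can be done
None
```

The white lens's pawl is up and its bar is drawn back about 67 mm. I handed the job in at about 10 s of the 42 s allowed; sign-off reports no verdict.

I gripped the blue ball, swung it up its arc to about 65° and let go. I then gripped the orange handle, drew it straight back and released it.

**Last checks, with the gripper open and clear:**
- **Pawl:** it stays up, with the ball's top at about 123–125 mm.
- **Bar:** the camera and the arm agree on the draw; the handle's x went from 0.484 to 0.417 m.
- **Lens:** it is still standing in the same place on its turntable.
- **Mug's bar:** the handle is where it was at the start, to within a couple of millimetres.
- **Forces:** the highest wrist force reported at the end of a move was about 13 N, sideways and upward, while gripping the handle.

No check failed or disagreed. The top view did not show the drawn handle because the arm hid it, so that position comes from the side camera and the arm's own travel.

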